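# Open the casting box

### The arm

A 6-joint arm with a two-finger parallel gripper is mounted at the origin on a cart in front of the work surface, level with it; the furniture and walls round the work are solid. World frame = base frame: x ahead of the robot, y to its left, z up, the work surface at z = 0. Lengths are in m, angles in rad, forces in N, time in s.
With the tool pointing down it reaches from about 0.3 to 0.775 m from the base axis. Payload 14.6 kg.
Tool frame: the origin (TCP) lies between the finger pads; the fingertips stand 11 mm ahead of it and the grasp point (between the pads) lies 8 mm behind it; z points along the fingers, y is the line along which they close (so a half turn about z gives the same grasp; the last joint's range is limited). The gripper opens to 94 mm and grips with 3 to 60 N. Pads are 16 mm wide; open, the fingers measure 119 mm over their backs; the gripper's body (75 mm by 177 mm) begins 78 mm behind the grasp point.
Start: joints at [1.037, 0.3, 1.521, -0, 1.321, -0.067], TCP at [0.248, 0.491, 0.216] pointing down, gripper open.
Joint ranges: [-3.03, 3.03], [-0.79, 2.21], [0.23, 2.52], [-1.04, 4.18], [0, 3.07], [-2.55, 2.55]. Speed limits (rad/s): [2.22, 2.22, 2.57, 3.14, 3.14, 3.14].

### API

Orientations are given as [roll, pitch, yaw] about the fixed x, y, z axes, in that order (R = Rz(yaw) Ry(pitch) Rx(roll)).
In Python, from bench import bot gives the robot as it stands.
- The arm moves only by the shell command python3 -m handwheel 'ROWS' [OPENING]. ROWS is JSON, a list of rows, each a list of 6 numbers: the shift along the tool's x, y, z in units of 40 mm (1.0 is 40 mm), then the turn, a rotation vector about the tool's x, y, z in units of 6 degrees (1.0 is 6 degrees). In form: [[x, y, z, wx, wy, wz], ...]. A call has 1 to 5 rows; each row is the pose to reach, as a shift and turn from the pose commanded when the call began, along the tool's axes at that moment; what a row does not reach only later rows make up. A row lasts 1/10 s, in which the tool goes at most 50 mm and 8.59 degrees, less where a joint would pass 70% of its speed; a pose out of reach is approached as far as the arm can. A call with a gripper value outside its range is refused whole. OPENING is the opening, from 0 (shut) to 1 (fully open), set as the call begins (- or left out, the last holds). The fingers move at their own pace and stop on an object; the grip force is fixed at half the most. Time passes only in rows, so rows that repeat a pose let the fingers close. It gives the time, the measured TCP pose, the force, the opening and the grip force at its end, in the units of the state.
- bot.get_state(): the state, without advancing time (a new reading comes with each control period).
- bot.capture(name): name is "scene" or "top" or "wrist"; returns a dict with "image" (384x512x3 uint8, red, green, blue), "depth" (384x512 float32, m along the optical axis (not along the pixel's ray), 0 where there is no reading), "intrinsics" (3x3 intrinsics, pixels), "D" ([k1, k2, p1, p2, k3] as OpenCV has them; the pictures are not rectified), "extrinsics" (4x4, takes a point from world to camera coordinates). Camera axes: x right, y up, looking along -z (the intrinsics and any distortion apply to the point x, -y, -z); pixel columns grow to the right and rows downward; lengths in m; the calibration is good to about 2 mm. A picture is of the moment at which its call begins.
- bot.job_done(): hands the job in; it is judged then, once.
The state is a dict: "clock": time; "joint_positions": joint angles; "dq": joint speeds; "effort": joint torques, N m; "ee_pos": TCP position; "ee_rot": TCP orientation; "ft_force": force on the tool from outside, world axes, zero at the start; "torque": the same for the moment, N m; "finger_gap": finger opening in m; "grip_force": force on a finger pad.
Only numpy, scipy, OpenCV 4.12 (cv2) and the standard library are available. Lean on these libraries where they do the work, as an engineer would, in place of code of your own. Each camera call takes 0.05 s, during which the arm holds its last target. There are 200 camera calls.

### The job

Turn both brass swing tabs of the plywood casting box fully aside (either way), then lift the blue cover plate out by its black handle and set it down gently on the drying rack, flat on the two bearers between the corner lugs, and let go. Leave the tabs turned aside, do not disturb the plaster casting in the box, and do not shift or knock over the things standing around.

Things in the scene. Friction and masses are not known exactly. Their poses are not given: they have to be found in the camera images.
- casting_box: Plywood box fixed to the bench, 188 (x) x 140 (y) x 45 mm high, origin under its centre on the bench. The cover lies in a recess in its top (2 mm play all round) on a ledge: its underside 36 mm, its plate's top 44 mm above the bench. Stands at the left or right, turned up to 0.5 rad.
- tab_far (a joint): Brass swing tab, pivot on the rim at the box's +x end (box x = +78 mm, y = 0): 40 mm long from the pivot, 14 mm wide, top 53 mm above the bench. Hinge angle seen from above, counter-clockwise positive: 0 = points to the box's middle over the cover; starts within 0.25 of 0. Turns both ways to stops at 1.75, stays where left (1 N at its pin), clear of the cover beyond 1.25.
- tab_near (a joint): The same tab at the box's -x end (pivot at box x = -78 mm): 0 = points to the box's middle (box +x), counter-clockwise from above positive; size, stops, stiffness and clear angle as tab_far.
- tab_far_pin (a point): Half-way up the red upright pin of tab_far (10 mm thick, from 53 to 77 mm above the bench, 30 mm from the pivot) by which the tab is pushed round.
- tab_near_pin (a point): Half-way up the red upright pin of tab_near (same sizes).
- tab_far_pivot (a point): Top of tab_far on its pivot axis, 53 mm above the bench.
- tab_near_pivot (a point): Top of tab_near on its pivot axis, 53 mm above the bench.
- cover_grip (a point): Centre of the handle bar of the loose cover: blue plate 120 (x) x 90 (y) x 8 mm, 0.15 to 0.3 kg, with a black bridge handle along x over its middle (bar 50 mm long, 14 mm wide, 14 mm high, on two posts). This point is 39 mm above the plate's underside, the bar's top 46 mm above it. Axes parallel to the box's at the start.
- rack: Drying rack fixed to the bench on the other side from the box: board 168 (x) x 138 (y) x 10 mm, two wooden bearers along y at x = +-40 mm, tops 24 mm up, and aluminium corner lugs, tops 36 mm up, leaving a pocket of 138 (x) x 108 (y) mm: 9 mm play round the cover, either way round. Origin under its centre on the bench; turned up to 0.4 rad.
- rack_seat (a point): Middle of the rack at the height of the bearers' tops, 24 mm above the bench: where the middle of the cover's underside belongs.
- casting_mid (a point): Centre (half-way up) of the white plaster rosette, 62x65x19 mm, lying loose on the floor of the box under the cover.
- jug: Grey measuring jug on the open bench (not the one by the parts case at the back left), 114x143 mm, 154 mm high, loose; origin under its centre. It, the tin and the bowl stand in a row up the middle of the bench, any of them in any of the three places.
- tin: Round shellac tin on the open bench (not the one by the clamp at the left), 78 mm across, 78 mm high, loose; origin under its centre.
- bowl: Green plaster bowl, 138x133 mm, 78 mm high, loose; origin under its centre.
- spray: Trigger spray bottle, 54x118 mm, 259 mm high, loose; origin under its centre. Stands at the right (not the one at the back left).
- chisel: Chisel with orange handle, 232 mm long, 29 mm high, lying loose at the right; origin under its centre, long axis y.
Things that resemble listed ones, but are neither listed nor needed, are in the scene too. Of the things shaped like the part that bears cover_grip, the blue one is meant.

How it is judged:
By the outcome, as a careful person would: the job done as asked, in the order asked, and still so for the second after the job is handed in, with the robot touching nothing.
It also fails if it takes over 72 s, if anything falls off the work surface, if the arm or the gripper's body presses on something with over 40 N, if the wrist force passes 120 N, or if a joint passes its speed limit or range.

## Working session

There is one attempt and no reset: what is moved stays moved. The work goes in short steps, Python scripts to look and compute and a shell command to move; the robot and the scene stay as the last step left them, time stands still between calls to the robot, and variables do not carry over. Pictures are saved under pics/ and viewed, at most 10 in all, crops included, and the job is handed in when it is done.

```bash
mkdir -p pics
cat > h.py <<'E'
import numpy as np, cv2
from bench import bot
def cap(n):
    return bot.capture(n)
def ray(c,uv):
    K=np.array(c["intrinsics"]);D=np.array(c["D"],float);E=np.array(c["extrinsics"])
    p=cv2.undistortPoints(np.array(uv,float).reshape(-1,1,2),K,D).reshape(-1,2)
    d=np.c_[p[:,0],-p[:,1],-np.ones(len(p))]
    R=E[:3,:3];t=E[:3,3]
    return -R.T@t, d@R
def plane(c,uv,z):
    o,d=ray(c,uv); return o+d*((z-o[2])/d[:,2])[:,None]
def depthpts(c):
    h,w=c["depth"].shape
    v,u=np.mgrid[:h,:w]
    o,d=ray(c,np.c_[u.ravel(),v.ravel()])
    return (o+d*c["depth"].reshape(-1,1)).reshape(h,w,3)
def save(c,f,s=1.5):
    cv2.imwrite(f,cv2.resize(c["image"][:,:,::-1],None,fx=s,fy=s))
E
python3 - <<'E'
from h import *
print(bot.get_state())
a=cap("top");b=cap("scene")
save(a,"pics/top.png");save(b,"pics/scene.png")
np.save("top.npy",a,allow_pickle=True);np.save("scene.npy",b,allow_pickle=True)
E
```

```text
{'clock': 0.0, 'joint_positions': array([ 1.03737138e+00,  3.00445377e-01,  1.52157055e+00,  4.90612999e-06,
        1.32066792e+00, -6.66140359e-02]), 'dq': array([ 5.87177980e-04,  6.29455122e-04, -1.81618301e-03,  1.36462513e-03,
        1.37295126e-05,  1.74153410e-05]), 'effort': array([-7.84472359e-04, -5.31798577e+01, -3.52748358e+01,  7.08164927e-02,
        2.42700346e-02, -8.12656140e-05]), 'ee_pos': array([0.2474097 , 0.49094514, 0.21590488]), 'ee_rot': array([-3.14050420e+00, -7.73765162e-05,  2.67478049e+00]), 'ft_force': array([ 1.05997342, -1.24467287,  0.27787301]), 'torque': array([ 0.03725915,  0.00990355, -0.03774346]), 'grip_force': 0.0, 'finger_gap': 0.09360014197885706}
```

View pics/top.png

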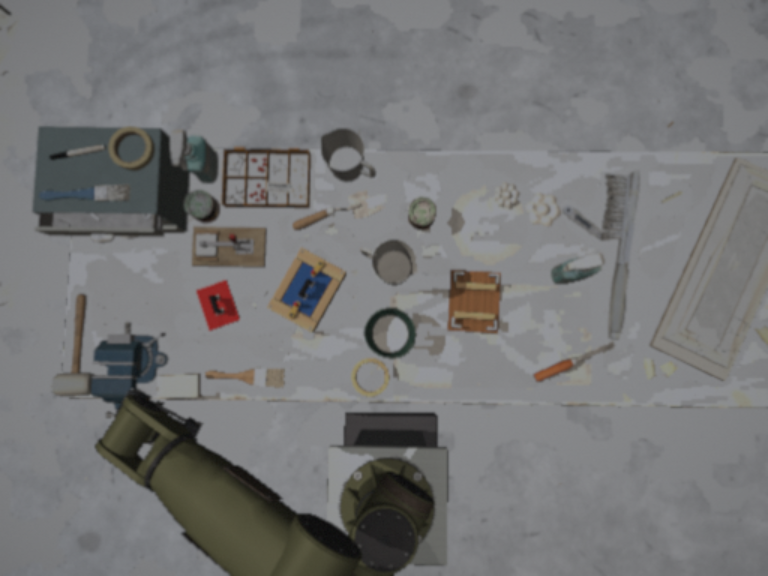

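View pics/scene.png

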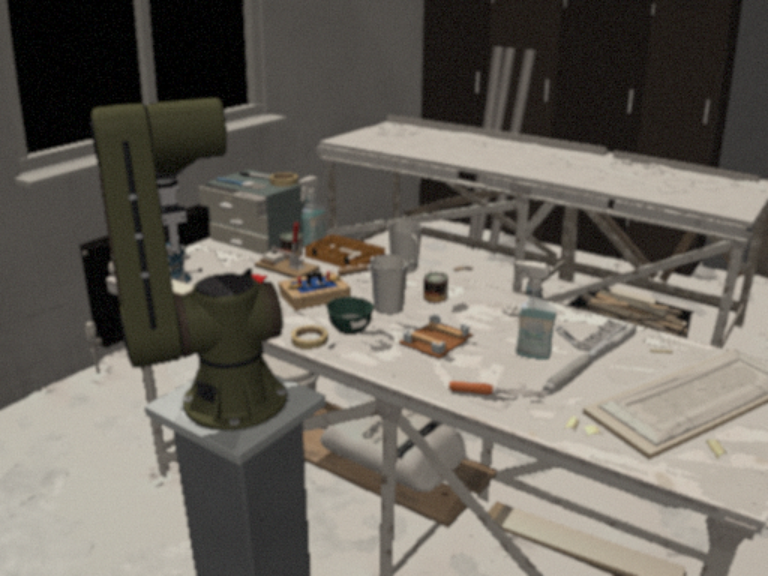

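The top view shows, in its 768 px pixels, the box at (307,290) with its tabs and blue cover, the rack at (474,300), the jug at (394,262), the bowl at (390,332) and the tin at (422,212). The red cover at (217,305) is a decoy.

Run:
```python
from h import *
a=np.load("top.npy",allow_pickle=True).item()
im=a["image"];hsv=cv2.cvtColor(im,cv2.COLOR_RGB2HSV)
P=depthpts(a)
def roi(x0,y0,x1,y1):
    m=np.zeros(im.shape[:2],bool);m[y0:y1,x0:x1]=1;return m
def rect(m,z,nm):
    cs,_=cv2.findContours(m.astype(np.uint8),0,1)
    c=max(cs,key=cv2.contourArea)
    pts=plane(a,c.reshape(-1,2),z)
    r=cv2.minAreaRect((pts[:,:2]*1000).astype(np.float32));print(nm,r,"n",m.sum())
R=roi(165,150,240,230)
H=P[:,:,2]
print("cam",ray(a,[[0,0]])[0])
k=np.ones((3,3),np.uint8)
mb=R&(H>.025)&(H<.12); mb=cv2.morphologyEx(mb.astype(np.uint8),cv2.MORPH_OPEN,k)
rect(mb,.045,"box")
bl=R&(hsv[...,0]>100)&(hsv[...,0]<130)&(hsv[...,1]>90)
rect(bl,.044,"blue")
print("blueH",np.median(H[bl]))
red=R&((hsv[...,0]<6)|(hsv[...,0]>172))&(hsv[...,1]>130)
n,l,s,c=cv2.connectedComponentsWithStats(red.astype(np.uint8))
for i in range(1,n):print("red",s[i,4],c[i],plane(a,[c[i]],.065)[0].round(4),hsv[l==i].mean(0))
R2=roi(285,165,350,235)
sat=R2&(hsv[...,1]>90)&(hsv[...,0]<25)
rect(sat,.010,"rackboard")
rect(cv2.morphologyEx((R2&(H>.006)).astype(np.uint8),2,k),.010,"rackH")
for nm,uv,z in [("jug",(262,175),.154),("bowl",(260,222),.078),("tin",(281,142),.078),("spray",(385,177),.2)]:
    print(nm,plane(a,[uv],z)[0].round(3))
crop=np.hstack([cv2.resize(im[150:230,165:240],None,fx=5,fy=5,interpolation=2),cv2.resize(im[165:240,275:350],(375,400),interpolation=2)])
cv2.imwrite("pics/crop.png",crop[...,::-1])
```

```text
cam [ 0.40393203 -0.02338939  1.68721373]
box ((563.7019653320312, 222.6446075439453), (142.40245056152344, 187.36996459960938), 61.94132995605469) n 1631
blue ((566.6153564453125, 224.35157775878906), (85.84161376953125, 113.71305847167969), 61.984928131103516) n 497
blueH 0.04355439247477921
red 1 [208. 181.] [0.6101 0.2058 0.065 ] [  0. 151. 118.]
red 2 [196.5 202. ] [0.5259 0.2491 0.065 ] [ 89.5 153.5 121.5]
rackboard ((541.9708251953125, -228.63919067382812), (131.45758056640625, 162.99758911132812), 87.33032989501953) n 1101
rackH ((505.6753234863281, -226.8468017578125), (135.80844116210938, 90.7799301147461), 88.16291809082031) n 868
jug [ 0.624 -0.009  0.154]
bowl [ 0.45  -0.003  0.078]
tin [ 0.768 -0.082  0.078]
spray [ 0.615 -0.455  0.2  ]
```

View pics/crop.png

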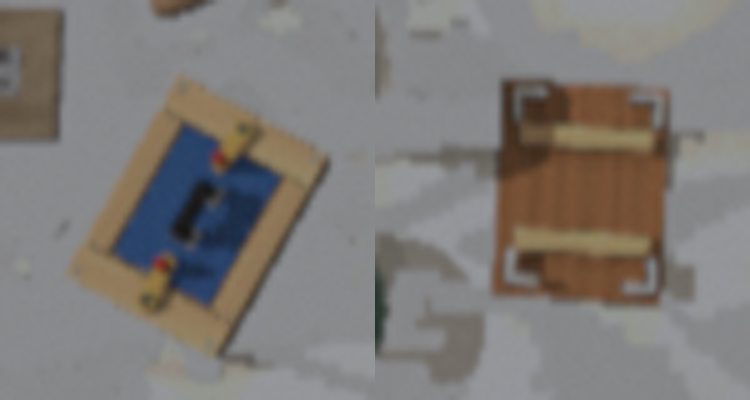

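```bash
cat >> h.py <<'E'
from scipy.spatial.transform import Rotation as Ro
def go(*targets):
    s=bot.get_state();R=Ro.from_euler("xyz",s["ee_rot"])
    print("now",np.round(s["ee_pos"],4),np.round(s["ee_rot"],3),"gap",round(s["finger_gap"],4),"q6",round(s["joint_positions"][5],2),"t",s["clock"])
    for x,y,z,yaw in targets:
        d=R.inv().apply(np.array([x,y,z])-s["ee_pos"])/.04
        w=np.degrees((R.inv()*Ro.from_euler("xyz",[np.pi,0,yaw])).as_rotvec())/6
        print(np.round(np.r_[d,w],2).tolist())
E
python3 -c "
from h import *
go((.53,.24,.26,2.45))"
```

```text
now [0.2474 0.491  0.216 ] [-3.141 -0.     2.675] gap 0.0941 q6 -0.07 t 0.1
[-9.13, -2.42, -1.1, -0.01, 0.0, 2.15]
```

```bash
python3 -m handwheel '[[-4.6,-1.2,-1.1,0,0,1.1],[-4.6,-1.2,-1.1,0,0,1.1],[-4.6,-1.2,-1.1,0,0,1.1],[-4.6,-1.2,-1.1,0,0,1.1],[-4.6,-1.2,-1.1,0,0,1.1]]' 0.3
python3 -c "
from h import *
go((.53,.24,.26,2.45))"
```

```text
clock: 0.6
ee_pos: [0.3935, 0.3627, 0.2614]
ee_rot: [3.14, 0.001, 2.555]
ft_force: [-0.3, -0.1, -0.1]
finger_gap: 0.0574
grip_force: 0.0
now [0.3935 0.3627 0.2614] [3.140e+00 1.000e-03 2.555e+00] gap 0.0574 q6 -0.31 t 0.6
[-4.54, -0.66, 0.04, 0.01, 0.01, 1.0]
```

```bash
python3 -m handwheel '[[-4.5,-0.7,0,0,0,1],[-4.5,-0.7,0,0,0,1],[-4.5,-0.7,0,0,0,1],[-4.5,-0.7,0,0,0,1],[-4.5,-0.7,0,0,0,1]]'
python3 - <<'E'
from h import *
a=cap("wrist");np.save("w1.npy",a,allow_pickle=True);save(a,"pics/w1.png")
im=a["image"];hsv=cv2.cvtColor(im,cv2.COLOR_RGB2HSV);P=depthpts(a);H=P[...,2]
red=((hsv[...,0]<6)|(hsv[...,0]>172))&(hsv[...,1]>130)&(hsv[...,2]>60)
n,l,s,c=cv2.connectedComponentsWithStats(red.astype(np.uint8))
for i in range(1,n):
    if s[i,4]>20:print("red",s[i],c[i].round(1),"top",np.median(P[l==i],0).round(4),H[l==i].max().round(3))
bl=(hsv[...,0]>100)&(hsv[...,0]<130)&(hsv[...,1]>90)
print("blueH",np.median(H[bl]))
m=cv2.morphologyEx(((H>.03)&(H<.06)).astype(np.uint8),2,np.ones((3,3)))
for mm,z in((m,.045),(bl.astype(np.uint8),.044)):
    cs,_=cv2.findContours(mm,0,1);q=max(cs,key=cv2.contourArea).reshape(-1,2)
    print(q.min(0),q.max(0),cv2.minAreaRect((plane(a,q,z)[:,:2]*1000).astype(np.float32)))
bar=(H>.074)&(H<.09)&(hsv[...,2]<70);Q=P[bar]
print("bar",bar.sum(),cv2.minAreaRect((Q[:,:2]*1000).astype(np.float32)),np.median(Q,0))
go()
E
```

```text
clock: 1.1
ee_pos: [0.527, 0.2408, 0.2594]
ee_rot: [-3.14, -0.0, 2.451]
ft_force: [-0.7, 0.0, 0.6]
finger_gap: 0.0282
grip_force: 0.0
red [ 344    0  116  101 5854] [400.4  46.1] top [0.5217 0.465  0.0085] 0.428
red [261 162   8  10  58] [265.  167.1] top [0.5226 0.2486 0.0774] 0.079
red [499 218  13  14 138] [505.7 224.7] top [0.6825 0.3928 0.1752] 0.428
red [278 234   8  12  71] [281.8 240. ] top [0.6068 0.2061 0.0763] 0.257
red [460 259   5   6  23] [461.9 261.9] top [0.8353 0.3773 0.0109] 0.013
red [450 265   7  10  39] [452.6 269.8] top [0.8397 0.3595 0.0106] 0.015
red [463 272   5   6  24] [465.1 274.2] top [0.857  0.3711 0.0109] 0.013
red [471 292  12   7  34] [477.5 295.7] top [0.9041 0.3681 0.0107] 0.013
red [490 297   8   6  33] [493.4 299.5] top [0.9289 0.384  0.0095] 0.013
blueH 0.04454025834173925
[202 115] [334 270] ((564.6168823242188, 224.69406127929688), (139.8448028564453, 187.31272888183594), 61.898460388183594)
[229 148] [312 245] ((565.9232788085938, 224.2882080078125), (88.11959838867188, 118.17578125), 61.88466262817383)
bar 1045 ((527.4192504882812, 186.48291015625), (539.2205200195312, 128.1165008544922), 68.11570739746094) [0.54437179 0.21157967 0.0782762 ]
now [0.5257 0.2423 0.2596] [-3.140e+00 -1.000e-03  2.453e+00] gap 0.028 q6 -0.51 t 1.15
```

View pics/w1.png

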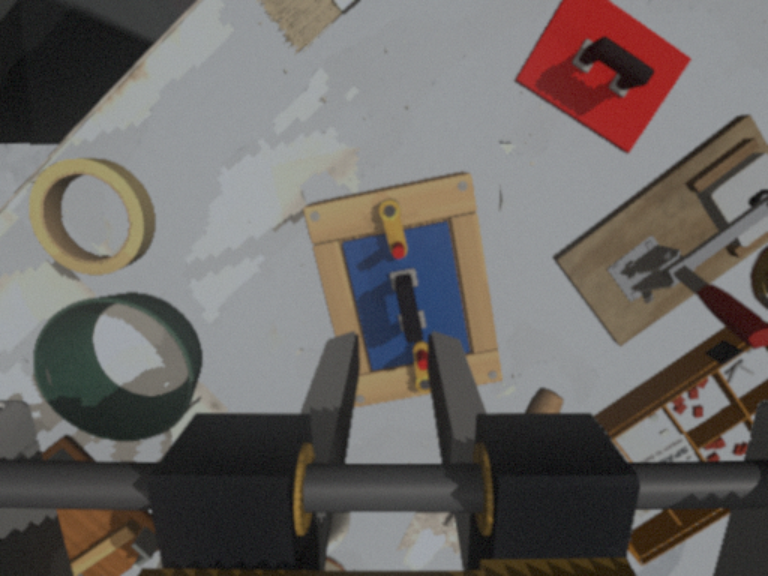

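The wrist view shows the near pin at (398,250), the far pin at (422,358) and the handle between them. The box fit of 187x140 mm matches the given size. I go to the far pin next.

```bash
python3 -c "
from h import *
go((.6085,.206,.12,2.51),(.6085,.206,.069,2.51))"
```

```text
now [0.5257 0.2423 0.2596] [-3.140e+00 -1.000e-03  2.453e+00] gap 0.028 q6 -0.51 t 1.15
[-2.18, 0.62, 3.49, -0.01, -0.01, -0.55]
[-2.18, 0.62, 4.76, -0.01, -0.01, -0.55]
```

```bash
python3 -m handwheel '[[-2.2,0.6,3.5,0,0,-0.55],[-2.2,0.6,3.5,0,0,-0.55],[-2.2,0.6,3.5,0,0,-0.55],[-2.2,0.6,3.5,0,0,-0.55],[-2.2,0.6,3.5,0,0,-0.55]]'
python3 -c "
from h import *
go((.6085,.206,.069,2.51))"
```

```text
clock: 1.65
ee_pos: [0.6075, 0.2063, 0.1185]
ee_rot: [-3.139, -0.003, 2.513]
ft_force: [0.8, -0.4, 0.9]
finger_gap: 0.0283
grip_force: 0.0
now [0.6075 0.2063 0.1185] [-3.139e+00 -3.000e-03  2.513e+00] gap 0.0283 q6 -0.67 t 1.65
[-0.03, 0.01, 1.24, -0.03, -0.02, 0.02]
```

```bash
python3 -m handwheel '[[0,0,0.6,0,0,0],[0,0,1.2,0,0,0],[0,0,1.25,0,0,0],[0,0,1.25,0,0,0]]' 0.25
python3 -c "
from h import *
a=np.radians
f=lambda d:(.6338+.03*np.cos(a(d)),.1876+.03*np.sin(a(d)),.069,a(d))
go(*[f(d) for d in (136,128,120,112,104,96,88,80,72,64,57,50)])"
```

```text
clock: 2.05
ee_pos: [0.6084, 0.2071, 0.0727]
ee_rot: [3.14, 0.001, 2.514]
ft_force: [0.8, 0.2, 0.6]
finger_gap: 0.0232
grip_force: 0.0
now [0.6084 0.2071 0.0727] [3.140e+00 1.000e-03 2.514e+00] gap 0.0232 q6 -0.67 t 2.05
[-0.06, 0.08, 0.09, 0.02, 0.01, 1.34]
[-0.08, 0.19, 0.09, 0.02, 0.01, 2.67]
[-0.11, 0.28, 0.09, 0.02, 0.01, 4.0]
[-0.16, 0.38, 0.09, 0.02, 0.01, 5.34]
[-0.22, 0.46, 0.09, 0.02, 0.0, 6.67]
[-0.3, 0.54, 0.09, 0.02, 0.0, 8.0]
[-0.38, 0.6, 0.09, 0.02, 0.0, 9.34]
[-0.47, 0.65, 0.09, 0.02, 0.0, 10.67]
[-0.57, 0.69, 0.09, 0.02, -0.0, 12.0]
[-0.67, 0.72, 0.09, 0.02, -0.0, 13.34]
[-0.76, 0.73, 0.09, 0.02, -0.0, 14.5]
[-0.85, 0.73, 0.09, 0.02, -0.0, 15.67]
```

```bash
python3 -m handwheel '[[-0.06,0.08,0,0,0,1.34],[-0.08,0.19,0,0,0,2.67],[-0.11,0.28,0,0,0,4],[-0.16,0.38,0,0,0,5.34],[-0.22,0.46,0,0,0,6.67]]'
python3 -c "
from h import *
a=np.radians
f=lambda d:(.6338+.03*np.cos(a(d)),.1876+.03*np.sin(a(d)),.069,a(d))
go(*[f(d) for d in (104,96,88,80,72,64,57,50)])"
```

```text
clock: 2.55
ee_pos: [0.627, 0.2165, 0.0734]
ee_rot: [3.139, -0.0, 1.809]
ft_force: [-1.6, -0.3, 0.5]
finger_gap: 0.0232
grip_force: 0.6
now [0.627  0.2165 0.0734] [ 3.139 -0.     1.809] gap 0.0232 q6 0.04 t 2.55
[0.01, -0.01, 0.11, 0.03, -0.0, -0.06]
[0.0, 0.09, 0.11, 0.03, -0.0, 1.27]
[-0.02, 0.2, 0.11, 0.03, -0.01, 2.61]
[-0.06, 0.3, 0.11, 0.03, -0.01, 3.94]
[-0.1, 0.39, 0.11, 0.03, -0.01, 5.27]
[-0.16, 0.47, 0.11, 0.03, -0.01, 6.61]
[-0.23, 0.54, 0.11, 0.03, -0.01, 7.77]
[-0.3, 0.6, 0.11, 0.02, -0.01, 8.94]
```

Contact is made (1.6 N) and the pin is following.

```bash
python3 -m handwheel '[[0,0.09,0.1,0,0,1.3],[-0.02,0.2,0.1,0,0,2.6],[-0.06,0.3,0.1,0,0,3.95],[-0.1,0.39,0.1,0,0,5.3],[-0.16,0.47,0.1,0,0,6.6]]' 
python3 -c "
from h import *
a=np.radians
f=lambda d:(.6338+.03*np.cos(a(d)),.1876+.03*np.sin(a(d)),.069,a(d))
go(*[f(d) for d in (64,57,50)])"
```

```text
clock: 3.05
ee_pos: [0.6467, 0.215, 0.0693]
ee_rot: [3.14, -0.002, 1.118]
ft_force: [-0.7, 2.5, -0.3]
finger_gap: 0.0237
grip_force: 0.8
now [0.6467 0.215  0.0693] [ 3.140e+00 -2.000e-03  1.118e+00] gap 0.0237 q6 0.72 t 3.05
[-0.01, 0.01, 0.01, 0.02, -0.02, 0.01]
[-0.01, 0.1, 0.01, 0.02, -0.02, 1.17]
[-0.03, 0.19, 0.01, 0.01, -0.02, 2.34]
```

```bash
python3 -m handwheel '[[-0.01,0.1,0,0,0,1.2],[-0.03,0.2,0,0,0,2.3],[-0.03,0.2,0,0,0,2.3],[-0.03,0.2,-1.2,0,0,2.3],[-0.03,0.2,-2,0,0,2.3]]' 
python3 -c "
from h import *
go((.5235,.2486,.14,-.436))"
```

```text
clock: 3.55
ee_pos: [0.6531, 0.2099, 0.1506]
ee_rot: [3.14, -0.002, 0.886]
ft_force: [-0.5, 0.1, 0.5]
finger_gap: 0.0235
grip_force: 0.0
now [0.6531 0.2099 0.1506] [ 3.14e+00 -2.00e-03  8.86e-01] gap 0.0235 q6 0.94 t 3.55
[-1.3, -3.12, 0.26, -0.0, -0.03, 12.63]
```

```bash
python3 -m handwheel '[[-1.3,-3.1,0,0,0,6.5],[-1.3,-3.1,0,0,0,6.5],[-1.3,-3.1,0,0,0,6.5],[-1.3,-3.1,0,0,0,6.5],[-1.3,-3.1,0,0,0,6.5]]' 0.3
python3 - <<'E'
from h import *
a=cap("top");im=a["image"];np.save("t2.npy",a,allow_pickle=True)
cv2.imwrite("pics/t2.png",cv2.resize(im[140:235,160:260],(600,570),interpolation=2)[...,::-1])
go((.5235,.2486,.12,-.436))
E
```

```text
clock: 4.05
ee_pos: [0.5235, 0.249, 0.1488]
ee_rot: [-3.141, -0.003, 0.201]
ft_force: [0.7, -0.2, -0.0]
finger_gap: 0.0286
grip_force: 0.0
now [0.5239 0.2488 0.1486] [-3.141e+00 -3.000e-03  1.970e-01] gap 0.0282 q6 1.75 t 4.1
[-0.01, 0.0, 0.71, -0.01, -0.02, 6.05]
```

```bash
python3 -m handwheel '[[0,0,0,0,0,6.05],[0,0,0,0,0,6.05],[0,0,0,0,0,6.05],[0,0,0,0,0,6.05],[0,0,0.7,0,0,6.05]]'
python3 -c "
from h import *
go((.5235,.2486,.069,-.436))"
```

```text
clock: 4.6
ee_pos: [0.5259, 0.249, 0.1226]
ee_rot: [-3.136, -0.005, -0.433]
ft_force: [0.1, 0.0, -0.5]
finger_gap: 0.0281
grip_force: 0.0
now [0.5259 0.249  0.1226] [-3.136 -0.005 -0.433] gap 0.0281 q6 2.38 t 4.6
[-0.06, 0.04, 1.34, -0.05, -0.05, 0.03]
```

```bash
python3 -m handwheel '[[-0.04,0.02,0.6,0,0,0],[-0.04,0.02,1.2,0,0,0],[-0.04,0.02,1.28,0,0,0],[-0.04,0.02,1.28,0,0,0]]' 0.25
python3 -c "
from h import *
a=np.radians
f=lambda d:(.4962+.03*np.cos(a(d)),.2610+.03*np.sin(a(d)),.069,a(d))
go(*[f(d) for d in (-17,-9,-1,7,15)])"
```

```text
clock: 5.0
ee_pos: [0.5225, 0.2482, 0.0681]
ee_rot: [-3.141, -0.0, -0.43]
ft_force: [-0.4, -0.0, 0.9]
finger_gap: 0.0237
grip_force: 0.0
now [0.5225 0.2482 0.0681] [-3.141 -0.    -0.43 ] gap 0.0237 q6 2.38 t 5.0
[0.01, -0.12, -0.02, -0.0, -0.0, -1.27]
[-0.01, -0.22, -0.02, -0.0, -0.0, -2.6]
[-0.04, -0.32, -0.02, -0.0, -0.0, -3.94]
[-0.09, -0.41, -0.02, -0.0, -0.0, -5.27]
[-0.15, -0.5, -0.02, -0.0, -0.0, -6.6]
```

```bash
python3 -m handwheel '[[0.01,-0.12,0,0,0,-1.3],[-0.01,-0.22,0,0,0,-2.6],[-0.04,-0.32,0,0,0,-3.95],[-0.09,-0.41,0,0,0,-5.3],[-0.15,-0.5,0,0,0,-6.6]]'
python3 -c "
from h import *
a=np.radians
f=lambda d:(.4962+.03*np.cos(a(d)),.2610+.03*np.sin(a(d)),.069,a(d))
go(*[f(d) for d in (23,31,39,47,55,63,68,74)])"
```

```text
clock: 5.5
ee_pos: [0.526, 0.2691, 0.0694]
ee_rot: [-3.141, -0.002, 0.267]
ft_force: [0.6, -1.5, 0.6]
finger_gap: 0.023
grip_force: 0.5
now [0.526  0.2691 0.0694] [-3.141e+00 -2.000e-03  2.670e-01] gap 0.023 q6 1.72 t 5.5
[-0.03, -0.1, 0.01, 0.0, -0.02, -1.29]
[-0.05, -0.21, 0.01, 0.0, -0.02, -2.62]
[-0.09, -0.3, 0.01, 0.0, -0.02, -3.95]
[-0.13, -0.4, 0.01, 0.01, -0.02, -5.29]
[-0.2, -0.48, 0.01, 0.01, -0.02, -6.62]
[-0.27, -0.56, 0.01, 0.01, -0.02, -7.95]
[-0.32, -0.6, 0.01, 0.01, -0.02, -8.79]
[-0.38, -0.64, 0.01, 0.01, -0.02, -9.79]
```

```bash
python3 -m handwheel '[[-0.03,-0.1,0,0,0,-1.3],[-0.05,-0.21,0,0,0,-2.6],[-0.09,-0.3,0,0,0,-3.95],[-0.13,-0.4,0,0,0,-5.3],[-0.2,-0.48,0,0,0,-6.6]]'
python3 -c "
from h import *
a=np.radians
f=lambda d:(.4962+.03*np.cos(a(d)),.2610+.03*np.sin(a(d)),.069,a(d))
go(*[f(d) for d in (63,68,74)])"
```

```text
clock: 6.0
ee_pos: [0.5135, 0.2857, 0.0696]
ee_rot: [3.14, -0.003, 0.958]
ft_force: [2.1, -1.1, -1.3]
finger_gap: 0.0236
grip_force: 0.8
now [0.5135 0.2857 0.0696] [ 3.14e+00 -3.00e-03  9.58e-01] gap 0.0236 q6 1.06 t 6.0
[-0.01, -0.1, 0.01, 0.02, -0.03, -1.35]
[-0.03, -0.17, 0.01, 0.02, -0.02, -2.19]
[-0.05, -0.24, 0.01, 0.02, -0.02, -3.19]
```

```bash
python3 -m handwheel '[[-0.01,-0.1,0,0,0,-1.35],[-0.05,-0.24,0,0,0,-2.7],[-0.05,-0.24,0,0,0,-3.2],[-0.05,-0.24,-1.2,0,0,-3.2],[-0.05,-0.24,-2.4,0,0,-3.2]]'
python3 -c "
from h import *
go((.51,.25,.22,2.65))"
```

```text
clock: 6.5
ee_pos: [0.5034, 0.2891, 0.1659]
ee_rot: [3.142, -0.0, 1.287]
ft_force: [-0.1, -0.3, 0.1]
finger_gap: 0.0232
grip_force: 0.0
now [0.5034 0.2891 0.1659] [ 3.142 -0.     1.287] gap 0.0232 q6 0.74 t 6.5
[-0.89, 0.43, -1.35, 0.0, 0.0, -13.01]
```

```bash
python3 -m handwheel '[[-0.9,0.4,-1.5,0,0,-6.5],[-0.9,0.4,-1.5,0,0,-6.5],[-0.9,0.4,-1.5,0,0,-6.5],[-0.9,0.4,-1.5,0,0,-6.5],[-0.9,0.4,-1.5,0,0,-6.5]]' 0.45; python3 -m handwheel '[[0,0,0,0,0,-6.5],[0,0,0,0,0,-6.5],[0,0,0,0,0,-6.5],[0,0,0,0,0,-6.5],[0,0,0,0,0,-6.5]]'
python3 - <<'E'
from h import *
a=cap("wrist");np.save("w2.npy",a,allow_pickle=True);save(a,"pics/w2.png")
im=a["image"];hsv=cv2.cvtColor(im,cv2.COLOR_RGB2HSV);P=depthpts(a);H=P[...,2]
C=np.array([.565,.2243])
near=np.hypot(P[...,0]-C[0],P[...,1]-C[1])<.13
red=((hsv[...,0]<6)|(hsv[...,0]>172))&(hsv[...,1]>130)&(hsv[...,2]>60)&near
n,l,s,c=cv2.connectedComponentsWithStats(red.astype(np.uint8))
piv=[(.6338,.1876,np.radians(151.9)),(.4962,.2610,-.4905)]
for i in range(1,n):
    if s[i,4]>20:
        p=plane(a,[c[i]],.077)[0]
        print("red",s[i],p.round(4),[((np.arctan2(p[1]-y,p[0]-x)-t+np.pi)%(2*np.pi)-np.pi).round(2) for x,y,t in piv],[np.hypot(p[1]-y,p[0]-x).round(3) for x,y,t in piv])
bar=((H>.074)&(H<.09)&(hsv[...,2]<75)&near&~red).astype(np.uint8)
n,l,s,c=cv2.connectedComponentsWithStats(bar)
for i in range(1,n):
    if s[i,4]>60:
        Q=P[l==i];print("bar",s[i],c[i].round(),cv2.minAreaRect((Q[:,:2]*1000).astype(np.float32)),np.median(Q,0).round(4))
go((.565,.2243,.067,2.65))
E
```

```text
clock: 7.0
ee_pos: [0.5091, 0.2501, 0.2258]
ee_rot: [3.138, 0.0, 1.973]
ft_force: [0.3, -1.0, 0.2]
finger_gap: 0.0421
grip_force: 0.0
clock: 7.5
ee_pos: [0.5091, 0.2502, 0.2256]
ee_rot: [3.139, 0.002, 2.654]
ft_force: [0.6, -0.4, 0.0]
finger_gap: 0.0424
grip_force: 0.0
red [290 157   9  10  64] [0.507  0.2892 0.077 ] [np.float64(-0.19), np.float64(1.7)] [np.float64(0.162), np.float64(0.03)]
red [287 283   7  15  73] [0.6419 0.2173 0.077 ] [np.float64(-1.35), np.float64(0.2)] [np.float64(0.031), np.float64(0.152)]
bar [259 214  13  44 518] [265. 236.] ((565.9907836914062, 224.32989501953125), (13.060683250427246, 49.01433181762695), 61.92656707763672) [0.5635 0.2251 0.0821]
now [0.5091 0.2502 0.2255] [3.139e+00 2.000e-03 2.657e+00] gap 0.0424 q6 -0.69 t 7.55
[-1.53, 0.07, 3.97, 0.02, 0.02, 0.07]
```

View pics/w2.png

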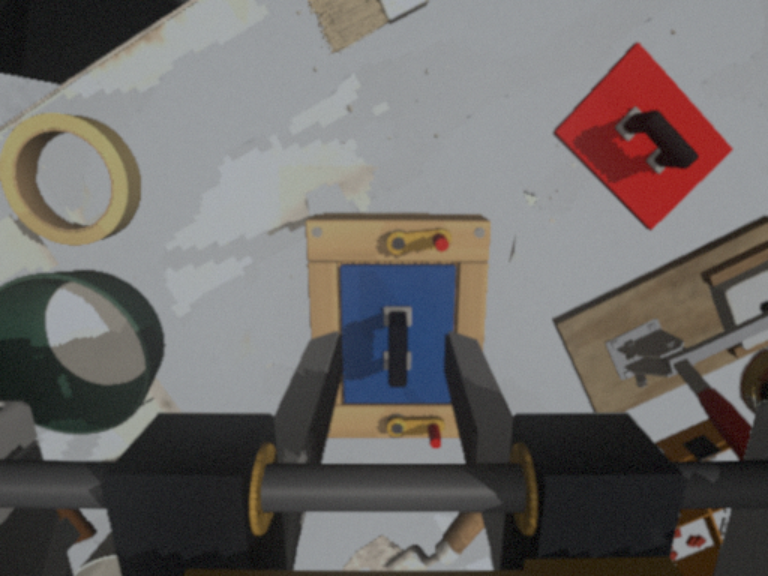

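Both tabs are now perpendicular to the box axis, at (440,243) and (435,432), clear of the cover. The bar (49x13 mm at z=0.082) agrees with the given size. I descend to grasp it.

```bash
python3 -m handwheel '[[-1.5,0.05,2,0,0,0],[-1.5,0.05,2,0,0,0],[-1.5,0.05,2.8,0,0,0],[-1.5,0.05,2.8,0,0,0],[-1.5,0.05,2.8,0,0,0]]'
python3 -c "
from h import *
go((.565,.2245,.067,2.651))"
```

```text
clock: 8.05
ee_pos: [0.563, 0.2237, 0.1133]
ee_rot: [3.14, 0.001, 2.646]
ft_force: [0.3, -0.2, 0.5]
finger_gap: 0.0422
grip_force: 0.0
now [0.563  0.2237 0.1133] [3.140e+00 1.000e-03 2.646e+00] gap 0.0422 q6 -0.76 t 8.05
[-0.03, 0.04, 1.16, 0.01, 0.01, -0.04]
```

```bash
python3 -m handwheel '[[-0.03,0.04,0.6,0,0,0],[-0.03,0.04,1.15,0,0,0],[-0.03,0.04,1.15,0,0,0],[-0.03,0.04,1.15,0,0,0]]'; python3 -m handwheel '[[0,0,0,0,0,0],[0,0,0,0,0,0],[0,0,0,0,0,0],[0,0,0,0,0,0],[0,0,0,0,0,0]]' 0
```

```text
clock: 8.45
ee_pos: [0.5652, 0.2248, 0.068]
ee_rot: [3.139, 0.002, 2.647]
ft_force: [-0.0, 0.1, 0.5]
finger_gap: 0.0422
grip_force: 0.0
clock: 8.95
ee_pos: [0.5646, 0.2243, 0.0657]
ee_rot: [3.141, 0.0, 2.647]
ft_force: [-0.5, 0.1, 5.0]
finger_gap: 0.0138
grip_force: 30.0
```

Gripped (13.8 mm, 30 N). I lift it slowly, straight up.

```bash
python3 -m handwheel '[[0,0,-0.2,0,0,0],[0,0,-0.4,0,0,0],[0,0,-0.6,0,0,0],[0,0,-0.8,0,0,0],[0,0,-1.1,0,0,0]]'; python3 -m handwheel '[[0,0,-0.6,0,0,0],[0,0,-1.2,0,0,0],[0,0,-1.8,0,0,0],[0,0,-2.4,0,0,0],[0,0,-2.4,0,0,0]]'
python3 -c "
from h import *
go((.52,.0,.21,2.87),(.542,-.2286,.21,3.1))"
```

```text
clock: 9.45
ee_pos: [0.5642, 0.2241, 0.1097]
ee_rot: [-3.141, -0.0, 2.647]
ft_force: [-0.8, -0.8, -2.1]
finger_gap: 0.0137
grip_force: 30.0
clock: 9.95
ee_pos: [0.5654, 0.2245, 0.2092]
ee_rot: [3.137, 0.004, 2.647]
ft_force: [-0.1, 0.3, -1.9]
finger_gap: 0.0139
grip_force: 30.0
now [0.5654 0.2245 0.2092] [3.137 0.004 2.647] gap 0.0139 q6 -0.76 t 9.95
[-1.67, -5.48, -0.04, 0.04, 0.04, -2.13]
[-4.87, -10.25, -0.04, 0.03, 0.05, -4.33]
```

```bash
python3 -m handwheel '[[0,0,-1,0,0,0],[-0.8,-1.2,-1.2,0,0,-0.5],[-1.2,-2.3,-1.2,0,0,-1],[-1.6,-3.4,-1.2,0,0,-1.6],[-2,-4.5,-1.2,0,0,-2]]'
python3 -c "
from h import *
go((.542,-.2286,.26,3.1))"
```

```text
clock: 10.45
ee_pos: [0.5484, 0.026, 0.2522]
ee_rot: [-3.141, -0.001, 2.859]
ft_force: [1.6, 0.1, -2.6]
finger_gap: 0.0139
grip_force: 30.0
now [0.5484 0.026  0.2522] [-3.141e+00 -1.000e-03  2.859e+00] gap 0.0139 q6 -1.31 t 10.45
[-1.62, -6.16, -0.19, -0.0, -0.01, -2.31]
```

```bash
python3 -m handwheel '[[-0.8,-1.2,-0.2,0,0,-0.4],[-0.8,-2.2,-0.2,0,0,-0.8],[-0.8,-3,-0.2,0,0,-1.2],[-0.8,-3,-0.2,0,0,-1.2],[-0.8,-3,-0.2,0,0,-1.2]]'
python3 - <<'E'
from h import *
a=cap("wrist");save(a,"pics/w3.png");np.save("w3.npy",a,allow_pickle=True)
def rk(a,nm):
    im=a["image"];hsv=cv2.cvtColor(im,cv2.COLOR_RGB2HSV);P=depthpts(a);H=P[...,2]
    near=(abs(P[...,0]-.542)<.12)&(abs(P[...,1]+.229)<.11)
    for lab,m,z in(("board",near&(H>.005)&(H<.045),.01),("bear",near&(abs(H-.024)<.005)&(hsv[...,1]<150),.024)):
        m=cv2.morphologyEx(m.astype(np.uint8),2,np.ones((3,3)))
        n,l,s,c=cv2.connectedComponentsWithStats(m)
        for i in range(1,n):
            if s[i,4]>80:
                cs,_=cv2.findContours((l==i).astype(np.uint8),0,1)
                q=max(cs,key=cv2.contourArea).reshape(-1,2)
                print(nm,lab,s[i],[np.round(v,1) for v in cv2.minAreaRect((plane(a,q,z)[:,:2]*1000).astype(np.float32))])
rk(a,"wrist");rk(np.load("top.npy",allow_pickle=True).item(),"top")
go()
E
```

```text
clock: 10.95
ee_pos: [0.5459, -0.0967, 0.2604]
ee_rot: [3.141, -0.001, 2.98]
ft_force: [0.9, 0.6, -2.9]
finger_gap: 0.0139
grip_force: 30.0
wrist board [ 104  109  108  129 9321] [array([ 542.9, -230.1]), array([142.9, 168.8]), np.float64(87.0)]
wrist bear [117 140  73  20 907] [array([ 502.4, -233. ]), array([97.4, 16.4]), np.float64(87.0)]
wrist bear [131 199  62  31 731] [array([ 591.5, -244.1]), array([87.9, 37. ]), np.float64(86.4)]
top board [ 299  180   35   42 1063] [array([ 541.5, -228.2]), array([138.1, 165.5]), np.float64(87.6)]
now [ 0.5461 -0.0959  0.2606] [ 3.141e+00 -1.000e-03  2.981e+00] gap 0.0137 q6 -1.65 t 11.0
```

View pics/w3.png

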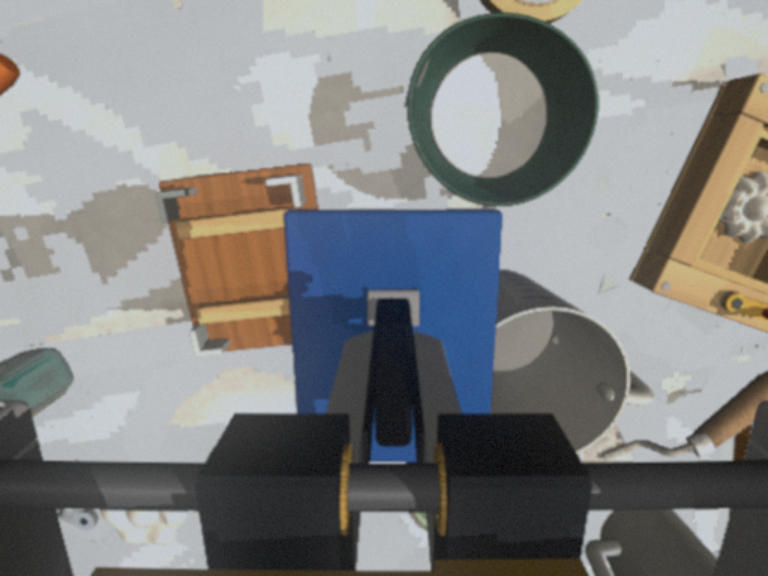

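The cover hangs level and centred. The rack fit (143x169 mm at (.5425,-.2295), -2.8°) agrees across both views.

```bash
python3 -m handwheel '[[-0.4,-1.1,0,0,0,-0.5],[-0.4,-2.2,0,0,0,-1],[-0.4,-3.3,0,0,0,-1],[-0.4,-3.3,0,0,0,-1],[-0.4,-3.3,0,0,0,-1]]'
python3 -c "
from h import *
go((.5425,-.2295,.10,3.092))"
```

```text
clock: 11.5
ee_pos: [0.5412, -0.2287, 0.2607]
ee_rot: [3.141, -0.001, 3.086]
ft_force: [-0.5, -0.1, -2.7]
finger_gap: 0.0135
grip_force: 30.0
now [ 0.5412 -0.2287  0.2607] [ 3.141e+00 -1.000e-03  3.086e+00] gap 0.0135 q6 -1.98 t 11.5
[-0.04, -0.02, 4.02, 0.01, -0.01, -0.06]
```

```bash
python3 -m handwheel '[[-0.03,-0.02,1,0,0,0],[-0.03,-0.02,2,0,0,0],[-0.03,-0.02,3,0,0,0],[-0.03,-0.02,3.9,0,0,0],[-0.03,-0.02,3.9,0,0,0]]'
python3 -c "
from h import *
go((.5425,-.2295,.054,3.092))"
```

```text
clock: 12.0
ee_pos: [0.5406, -0.2272, 0.1008]
ee_rot: [3.138, -0.007, 3.088]
ft_force: [-0.3, 0.1, -1.1]
finger_gap: 0.0135
grip_force: 30.0
now [ 0.5406 -0.2272  0.1008] [ 3.138 -0.007  3.088] gap 0.0135 q6 -1.98 t 12.0
[-0.06, -0.06, 1.17, 0.03, -0.07, -0.03]
```

```bash
python3 -m handwheel '[[-0.03,-0.03,0.3,0,0,0],[-0.03,-0.03,0.6,0,0,0],[-0.03,-0.03,0.85,0,0,0],[-0.03,-0.03,0.95,0,0,0],[-0.03,-0.03,1,0,0,0]]'
python3 -m handwheel '[[0,0,0,0,0,0],[0,0,0.04,0,0,0],[0,0,0.08,0,0,0]]'
```

```text
clock: 12.5
ee_pos: [0.5432, -0.2314, 0.0651]
ee_rot: [3.142, -0.0, 3.086]
ft_force: [0.0, -0.8, -1.0]
finger_gap: 0.0141
grip_force: 30.0
clock: 12.8
ee_pos: [0.5434, -0.2315, 0.0624]
ee_rot: [-3.141, 0.001, 3.086]
ft_force: [0.0, -0.3, -2.6]
finger_gap: 0.0138
grip_force: 30.0
```

```bash
python3 -m handwheel '[[0,0,0.04,0,0,0],[0,0,0.08,0,0,0],[0,0,0.12,0,0,0],[0,0,0.12,0,0,0]]'
python3 -m handwheel '[[0,0,0.02,0,0,0],[0,0,0.04,0,0,0],[0,0,0.06,0,0,0],[0,0,0.06,0,0,0]]'
```

```text
clock: 13.2
ee_pos: [0.5431, -0.2313, 0.057]
ee_rot: [3.141, -0.0, 3.086]
ft_force: [0.3, 0.6, -1.4]
finger_gap: 0.0136
grip_force: 30.0
clock: 13.6
ee_pos: [0.5432, -0.2313, 0.0547]
ee_rot: [3.142, -0.0, 3.086]
ft_force: [0.5, 0.1, -1.8]
finger_gap: 0.0134
grip_force: 30.0
```

```bash
python3 -m handwheel '[[0,0,0.02,0,0,0],[0,0,0.03,0,0,0],[0,0,0.03,0,0,0]]'
python3 -m handwheel '[[0,0,0.02,0,0,0],[0,0,0.03,0,0,0],[0,0,0.03,0,0,0]]'
```

```text
clock: 13.9
ee_pos: [0.5432, -0.2314, 0.0537]
ee_rot: [-3.142, 0.0, 3.086]
ft_force: [-1.5, -1.0, -0.7]
finger_gap: 0.0136
grip_force: 30.0
clock: 14.2
ee_pos: [0.5433, -0.2314, 0.0537]
ee_rot: [-3.141, 0.0, 3.086]
ft_force: [-7.5, 3.3, 13.5]
finger_gap: 0.0139
grip_force: 30.0
```

It is seated at the predicted height, with a contact force. I ease off 1 mm, open and rise.

```bash
python3 -m handwheel '[[0,0,-0.02,0,0,0],[0,0,-0.02,0,0,0]]'; python3 -m handwheel '[[0,0,0,0,0,0],[0,0,0,0,0,0],[0,0,0,0,0,0],[0,0,0,0,0,0],[0,0,0,0,0,0]]' 0.4;  python3 -m handwheel '[[0,0,-0.5,0,0,0],[0,0,-1.2,0,0,0],[0,0,-2.2,0,0,0],[0,0,-3.4,0,0,0],[0,0,-4,0,0,0]]'; python3 -m handwheel '[[0,1,0,0,0,0],[0,2,0,0,0,0],[0,3,0,0,0,0],[0,3,0,0,0,0],[0,3,0,0,0,0]]'
python3 - <<'E'
from h import *
a=cap("wrist");b=cap("top")
i=np.hstack([cv2.resize(a["image"],(400,300)),cv2.resize(b["image"][90:270,120:360],(400,300),interpolation=2)])
cv2.imwrite("pics/w4.png",i[...,::-1])
hsv=cv2.cvtColor(a["image"],cv2.COLOR_RGB2HSV);P=depthpts(a)
bl=(hsv[...,0]>100)&(hsv[...,0]<130)&(hsv[...,1]>90)&(abs(P[...,2]-.032)<.02)
cs,_=cv2.findContours(bl.astype(np.uint8),0,1);q=max(cs,key=cv2.contourArea).reshape(-1,2)
print(cv2.minAreaRect((plane(a,q,.032)[:,:2]*1000).astype(np.float32)))
p=P[bl];print(len(p),np.linalg.lstsq(np.c_[p[:,:2]-[.543,-.231],np.ones(len(p))],p[:,2],rcond=None)[0])
go()
E
```

```text
clock: 14.4
ee_pos: [0.5433, -0.2314, 0.0537]
ee_rot: [-3.141, 0.0, 3.086]
ft_force: [-2.6, 1.8, 6.3]
finger_gap: 0.0139
grip_force: 30.0
clock: 14.9
ee_pos: [0.5432, -0.2314, 0.0532]
ee_rot: [3.142, -0.0, 3.086]
ft_force: [0.3, 0.6, 0.5]
finger_gap: 0.0379
grip_force: 0.0
clock: 15.4
ee_pos: [0.5439, -0.2317, 0.2176]
ee_rot: [-3.14, 0.004, 3.086]
ft_force: [-0.3, 0.3, -0.2]
finger_gap: 0.0377
grip_force: 0.0
clock: 15.9
ee_pos: [0.55, -0.1111, 0.2134]
ee_rot: [-3.141, 0.0, 3.088]
ft_force: [-0.5, -0.3, 1.1]
finger_gap: 0.0377
grip_force: 0.0
((544.7657470703125, -230.3441162109375), (89.83049774169922, 118.67909240722656), 86.78055572509766)
6493 [-0.00345046  0.00307474  0.03240121]
now [ 0.5498 -0.1124  0.2132] [-3.141 -0.     3.086] gap 0.0378 q6 -1.78 t 16.0
```

View pics/w4.png

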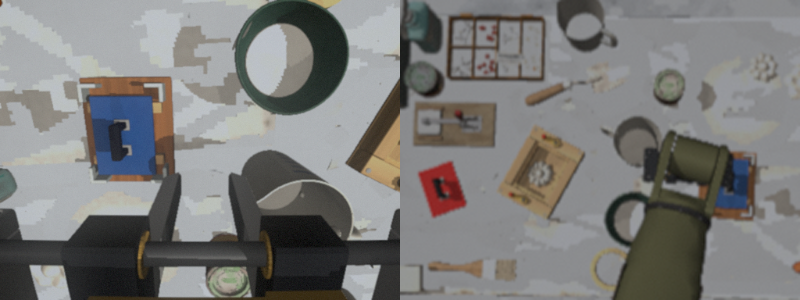

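The cover lies flat (plate top 32.4 mm, slope under 0.5 %) inside the lugs at (123,137). Both tabs are aside, the casting is in place in the open box, and the neighbouring things stand where they were.

```bash
python3 -c "
from bench import bot
print(bot.job_done())"
```

```text
the job is handed in; nothing more can be done
None
```

Job handed in after about 16 s of robot time: both tabs are turned aside, and the blue cover is lying flat on the rack bearers between the lugs and released. In the last pictures the casting and the things around it looked undisturbed; no verdict came back.

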